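# Wedge the spider block tight in the holding jig

### The arm

A 6-joint arm with a two-finger parallel gripper is mounted at the origin on the work surface; the furniture and walls round the work are solid. World frame = base frame: x ahead of the robot, y to its left, z up, the work surface at z = 0. Lengths are in m, angles in rad, forces in N, time in s.
With the tool pointing down it reaches from about 0.35 to 0.85 m from the base axis. Payload 8.1 kg.
Tool frame: the origin (TCP) lies midway between the tips of the shut fingers; the grasp point (between the pads) lies 19 mm behind it; x points along the fingers, z is the direction in which the jaws open and shut, and the axes are right-handed (so a half turn about x gives the same grasp; the last joint's range is limited). The gripper opens to 93 mm and grips with 3 to 60 N. Pads are 15 mm wide; open, the fingers measure 128 mm over their backs; the gripper's body (75 mm by 188 mm) begins 65 mm behind the grasp point.
Start: joints at [-1.187, 0.13, 1.488, -0, 1.523, -0.085], TCP at [0.271, -0.535, 0.185] pointing down, gripper open.
Joint ranges: [-2.96, 2.96], [-0.89, 2.26], [0.02, 2.5], [-1.34, 4.48], [0, 2.73], [-2.66, 2.66]. Speed limits (rad/s): [2.39, 2.39, 2.79, 3.14, 3.14, 3.14].

### API

Orientations are given as a unit quaternion [w, x, y, z].
In Python, from rig import env, cams, job, models gives the robot as it stands.
- The arm moves only by the tool play_rows, never from a script. Its argument "moves" is one flat list of numbers, 7 for each row, row after row: the shift along the world's x, y, z in units of 50 mm (1.0 is 50 mm), then the turn, a rotation vector about the world's x, y, z in units of 6 degrees (1.0 is 6 degrees), then the finger opening in mm, from 0 to 93. A call has 1 to 10 rows; each row is the pose to reach, as a shift and turn from the pose commanded when the call began; what a row does not reach only later rows make up. A row lasts 1/10 s, in which the tool goes at most 50 mm and 8.59 degrees, less where a joint would pass 70% of its speed; a pose out of reach is approached as far as the arm can. A call with a gripper value outside its range is refused whole. The fingers move at their own pace and stop on an object; "newtons" is the grip in N (left out, the last holds). Time passes only in rows, so rows that repeat a pose let the fingers close. It gives the time, the measured TCP pose, the force and the opening at its end, in the units of the state.
- env.read_state(): the state, without advancing time (a new reading comes with each control period).
- cams.read_camera(name): name is "scene" or "top" or "wrist"; returns a dict with "image" (400x640x3 uint8, red, green, blue), "z_map" (400x640 float32, m along the optical axis (not along the pixel's ray), 0 where there is no reading), "camera_matrix" (3x3 intrinsics, pixels), "k1" (the pictures are not rectified: a ray, as slopes to the right and down, at radius r is drawn at 1 + k1 r^2 times it, then the intrinsics apply), "rvec" (rotation vector, rad) and "tvec" (3), from world to camera coordinates, as OpenCV has them. Camera axes: x right, y down, z forward; pixel columns grow to the right and rows downward; lengths in m; the calibration is good to about 2 mm. A picture is of the moment at which its call begins.
- job.finish_job(): hands the job in, once; it reports no verdict.
Trained networks look in the newest picture that a camera, given by its name, has taken for a name from the list of things; names that differ only in an ending like _2 or _b are one class to them, and where a whole thing is asked for, a point or a joint stands for the part that bears it (a point fixed in the world has none). Each returns a list of dicts, best first, with "conf" (0 to 1); they miss things now and then, are a little off and sometimes report something else, mostly with a low value. They report only what shows in the picture. A call takes as long as a camera call. They do not tell look-alikes from the thing itself.
- models.boxes_of(camera, name): "bbox" ([left, top, right, bottom] in pixels, round what is visible of it).
- models.landmark_of(camera, name): "pixel" ([column, row] in pixels: a listed point, or the origin of a listed thing).
The state is a dict: "time_s": time; "joints": joint angles; "qd": joint speeds; "joint_efforts": joint torques, N m; "tool_pos": TCP position; "tcp_rot": TCP orientation; "contact_force": force on the tool from outside, world axes, zero at the start; "torque": the same for the moment, N m; "finger_gap": finger opening in m.
Only numpy, scipy, OpenCV 4.12 (cv2) and the standard library are available. Lean on these libraries where they do the work, as an engineer would, in place of code of your own. Each camera call takes 0.05 s, during which the arm holds its last target.

### The job

Clamp the round steel spider block that sits loose in the green holding jig: pick up the red-headed steel wedge from the bench, start its thin end in the slot beside the block with the straight side against the brass shoe, then push or tap it in along the slot until it is tight, that is, until it no longer gives under a firm push of about 20 N. Do not drive it harder than 25 N, or the block is marked; let go of everything, leave the wedge lying flat in the slot and the other parts on the bench where they are.

Things in the scene. Friction and masses are not known exactly. Their poses are not given: they have to be found in the camera images.
- jig: Green holding jig fixed to the bench; origin under its plate, which is 8 mm thick; the wedge slides on the plate. x: along the slot, the driving direction; y: clamping direction, from slot through shoe and block to V jaw. Plate x -32 to 50, y -69 to 69 mm; bare apron before the slot x -102 to -30, y -69 to -11 mm. Walls up to 48 mm above the bench, all at x > -33 mm.
- slot_mouth (a point): Middle of the slot's mouth, at x -32, y -38.2 mm in the jig's frame, on the plate's top (z 8 mm). The slot is open above and at both ends, 11 to 18 mm wide at the mouth at first, and runs along the jig's +x between the brass shoe (left, +y side) and the abutment (right), narrowing by 0.14 mm per mm.
- slot_end (a point): Far end of the slot, at x 50, y -35 mm in the jig's frame, on the plate. The abutment's face slopes as the wedge tapers. Screws set it up to 3 mm either way (unmeasured), so the depth at which the wedge goes tight varies by 40 mm (tip at x 15 to 62 mm in the jig's frame) and is found by feel: first a few N move the wedge, then the push rises 1 to 4 N per mm. A tight wedge stays by friction.
- shoe: Brass pressure shoe, 62 x 12 x 34 mm, slides loosely along the jig's y between wedge and block. Its frame is the jig's when pressed home on the block; its face towards the slot is parallel to the jig's x, at y -29 mm in the shoe's frame. At first the shoe stands 1 to 2.5 mm towards the slot.
- wedge: Loose steel wedge, 0.3 kg, lying flat: 120 mm long (x), 26 high. Origin mid-length on the underside; x points to the thin tip (x 60). Straight side y +10.5. Red head x -60 to -35, y -10.5 to 10.5 mm, parallel sides: grasp it here, across y. From it the other side tapers from y -10.5 to +2.5 at the tip (8 mm thick). In the slot: x along the jig's x; the head ends at or before the mouth.
- wedge_tip (a point): Middle of the wedge's thin end, at x 60, y 6.5, z 13 mm in its frame.
- wedge_butt (a point): Middle of the wedge's blunt end, at x -60, y 0, z 13 mm in its frame: where to push or tap, along the wedge's +x.
- block: Round steel spider block with cross bores, diameter 54 mm, 36 mm high, 0.55 kg, standing loose in the jig between shoe and V jaw; origin at the centre of its underside (8 mm above the bench). It is to be clamped.
- v_jaw: Spring-backed steel V jaw of the jig, on the far (+y) side of the block; the frame is the jig's when unloaded; it gives 1 mm per 100 N. Its force on the block is the clamping force, 1 to 2 times the push on the wedge: over 15 N when tight, never above 50 N.
- gear_a: Bystander: bevel gear, 56 mm across, 26 mm high; origin at the centre of its underside.
- gear_b: Bystander: bevel gear, 56 mm across, 26 mm high; origin at the centre of its underside.
- shaft: Bystander: bright steel cross shaft lying flat, 105 mm long along its y, 21 mm thick; origin at the centre of its underside.
Mind the look-alikes: they are no part of the job. What is shaped like the wedge but turquoise is not meant. Leave any pink look-alike of the block alone.

How it is judged:
By the outcome, as a careful person would: the job done as asked, in the order asked, and still so for the second after the job is handed in, with the robot touching nothing.
It also fails if it takes over 54 s, if anything falls off the work surface, if the arm or the gripper's body presses on something with over 40 N, if the wrist force passes 120 N, or if a joint passes its speed limit or range.

## Working session

There is one attempt and no reset: what is moved stays moved. The work goes in short steps, Python scripts to look and compute and a tool call to move; the robot and the scene stay as the last step left them, time stands still between calls to the robot, and variables do not carry over. Pictures are saved under pics/ and viewed, and the job is handed in when it is done.

Besides the shell and the picture viewer there is one more tool, called after "Request:" as name(argument=value, ...) on one line, values as JSON. play_rows: Moves the arm, as the interface text tells. Its arguments: {"type":"object","properties":{"moves":{"type":"array"},"newtons":{"type":"number"}},"required":["moves"]}

```bash
ls; mkdir -p pics
cat > h.py <<'E'
import numpy as np, cv2
from rig import env,cams,job,models
def cam(n):
    d=cams.read_camera(n); d['R']=cv2.Rodrigues(np.array(d['rvec'],float))[0]; d['t']=np.array(d['tvec'],float).ravel(); return d
def und(d,px):
    K=np.array(d['camera_matrix'],float); px=np.atleast_2d(np.array(px,float)).reshape(-1,1,2)
    return cv2.undistortPoints(px,K,np.array([d['k1'],0,0,0,0],float)).reshape(-1,2)
def on_z(d,px,z):
    s=und(d,px); r=np.c_[s,np.ones(len(s))]@d['R']; c=-d['R'].T@d['t']
    return c+r*((z-c[2])/r[:,2])[:,None]
def by_depth(d,px):
    px=np.atleast_2d(px); s=und(d,px); z=np.array([d['z_map'][int(round(p[1])),int(round(p[0]))] for p in px])
    return (np.c_[s,np.ones(len(s))]*z[:,None]-d['t'])@d['R']
def proj(d,P):
    return cv2.projectPoints(np.array(P,float).reshape(-1,1,3),np.array(d['rvec'],float),d['t'],np.array(d['camera_matrix'],float),np.array([d['k1'],0,0,0,0],float))[0].reshape(-1,2)
def save(d,n,im=None): cv2.imwrite('pics/'+n+'.png',cv2.cvtColor(d['image'] if im is None else im,cv2.COLOR_RGB2BGR))
E
python3 - <<'E'
from h import *
print(env.read_state())
for c in ['scene','top','wrist']:
    d=cam(c); save(d,c+'0'); print(c,-d['R'].T@d['t'],d['k1'])
    for n in ['jig','slot_mouth','slot_end','shoe','wedge','wedge_tip','wedge_butt','block','v_jaw','gear_a','shaft']:
        for l in models.landmark_of(c,n)[:3]: print(n,np.round(l['pixel'],1),round(l['conf'],2),np.round(by_depth(d,l['pixel'])[0],4))
E
```

```text
pics
{'time_s': 0.0, 'joints': array([-1.18740491e+00,  1.31156764e-01,  1.48923014e+00, -1.75584306e-05,
        1.52297441e+00, -8.54055683e-02]), 'qd': array([ 2.58127082e-04,  1.03785424e-03, -1.96554351e-05,  2.35461787e-04,
       -7.44196555e-04,  6.44272167e-04]), 'joint_efforts': array([ 1.07108826e-03, -5.59840572e+01, -4.91758704e+01,  7.70091196e-02,
        3.50742869e-02, -1.06518846e-04]), 'tool_pos': array([ 0.27087339, -0.53470401,  0.1839171 ]), 'tcp_rot': array([ 0.60194943,  0.37056437,  0.6029626 , -0.36983108]), 'contact_force': array([ 1.07889511,  0.08375183, -0.72890727]), 'torque': array([-0.01195905,  0.0383403 ,  0.00988341]), 'finger_gap': 0.09250449188183106}
scene [0.04610179 0.63264692 0.97558074] -0.09324277672852116
jig [278.1 206.6] 0.75 [0.5704 0.0166 0.0441]
slot_mouth [300.1 204.6] 0.79 [ 0.5458 -0.0445  0.0095]
slot_mouth [362.5 141.9] 0.4 [ 0.5304 -0.3464  0.0169]
slot_end [275.2 191.5] 0.76 [ 0.6078 -0.0206  0.0446]
shoe [278.5 209. ] 0.74 [0.567  0.0198 0.04  ]
shoe [280.3 207.9] 0.66 [0.5684 0.0107 0.0347]
wedge [379.7 149.8] 0.83 [ 0.4743 -
[... 951 characters left out ...]
]
shoe [296.8 156.4] 0.69 [ 0.5055 -0.0399  0.6501]
shoe [438.2 205.9] 0.54 [ 0.4768 -0.354   0.0278]
wedge [439.1 205.3] 0.85 [ 0.4784 -0.3571  0.0247]
wedge_tip [373.4 207.8] 0.91 [ 0.4686 -0.2024 -0.0006]
wedge_tip [429.9 177.9] 0.73 [ 0.5456 -0.341  -0.0017]
wedge_butt [407.8 173.6] 0.87 [ 0.5518 -0.279   0.0275]
wedge_butt [442.6 227.1] 0.75 [ 0.4265 -0.3661  0.0266]
block [337.3 228. ] 0.89 [ 0.4175 -0.1159 -0.0017]
block [294.3 153.2] 0.56 [ 0.595  -0.0072  0.0078]
gear_a [221.6 201.4] 0.88 [ 4.743e-01  1.662e-01 -1.000e-04]
gear_a [196.9 223.6] 0.77 [0.4188 0.2246 0.0011]
shaft [282.2 243. ] 0.89 [0.3792 0.0151 0.016 ]
wrist [ 0.33200323 -0.50278152  0.38461203] 0.0029269507774322364
```

View pics/top0.png

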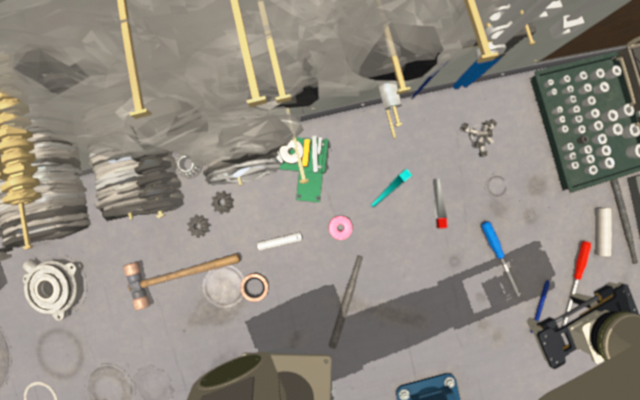

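View pics/scene0.png

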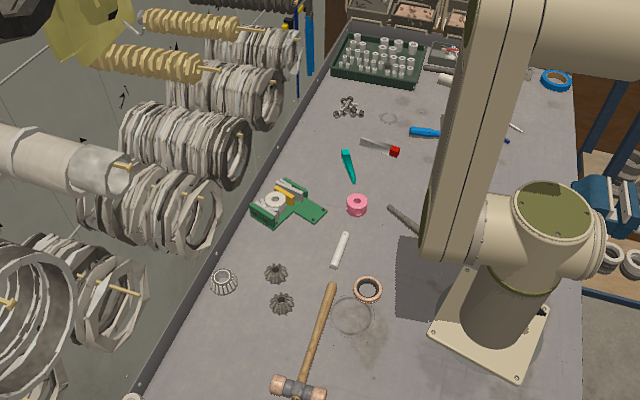

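View pics/wrist0.png

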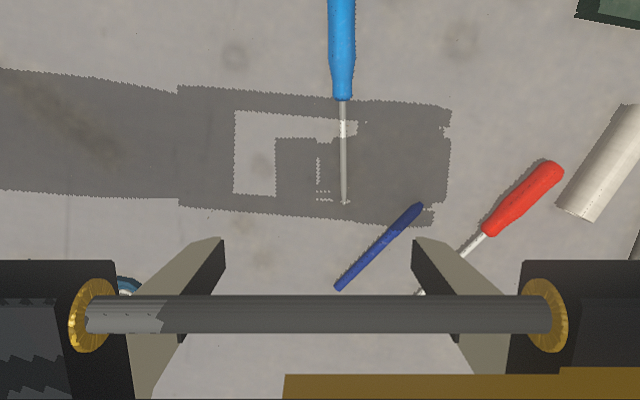

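Run:
```python
from h import *
from scipy.spatial.transform import Rotation as Ro
s=env.read_state(); q=s['tcp_rot']; print(np.round(Ro.from_quat(np.r_[q[1:],q[0]]).as_matrix(),3))
d=cam('wrist'); R=Ro.from_quat(np.r_[q[1:],q[0]]).as_matrix()
print('cam in tool',np.round(R.T@(-d['R'].T@d['t']-s['tool_pos']),3)); print(np.round(d['R']@R,2), d['camera_matrix'])
# heights over work area from scene + top
for c in ['top','scene']:
    d=cam(c); v,u=np.mgrid[0:400,0:640]; m=d['z_map'].ravel()>0
    px=np.c_[u.ravel(),v.ravel()][m]; sl=und(d,px); z=d['z_map'].ravel()[m]
    P=(np.c_[sl,np.ones(len(sl))]*z[:,None]-d['t'])@d['R']
    print(c)
    for y0 in np.arange(-.45,.3,.05):
        print('%.2f'%y0,[ '%.2f'%(P[k,2].max() if (k:=(P[:,0]>x)&(P[:,0]<=x+.05)&(P[:,1]>y0)&(P[:,1]<=y0+.05)).any() else -1) for x in np.arange(.3,.9,.05)])
```

```text
[[-0.     0.892  0.452]
 [ 0.     0.452 -0.892]
 [-1.    -0.    -0.   ]]
cam in tool [-0.2    0.069 -0.001]
[[-0.    0.    1.  ]
 [-0.25 -0.97  0.  ]
 [ 0.97 -0.25  0.  ]] [[356.80915309   0.         317.76697756]
 [  0.         356.80915309 202.89901369]
 [  0.           0.           1.        ]]
top
-0.45 ['0.58', '0.01', '0.00', '0.01', '0.00', '0.01', '0.04', '0.04', '0.01', '0.45', '-1.00', '-1.00', '-1.00']
-0.40 ['0.00', '0.00', '0.03', '0.03', '0.03', '0.01', '0.01', '0.47', '0.47', '0.47', '-1.00', '-1.00', '-1.00']
-0.35 ['0.00', '0.01', '0.01', '0.02', '0.03', '0.00', '0.01', '0.01', '0.47', '0.48', '-1.00', '-1.00', '-1.00']
-0.30 ['0.01', '0.00', '0.01', '0.01', '0.03', '0.03', '0.72', '0.56', '0.44', '-1.00', '-1.00', '-1.00', '-1.00']
-0.25 ['0.00', '0.01', '0.00', '0.03', '0.03', '0.01', '0.74', '0.01', '0.15', '-1.00', '-1.00', '-1.00', '-1.00']
-0.20 ['0.02', '0.02', '0.01', '0.03', '0.00', '0.80', '0.01', '0.01', '0.17', '-1.00', '-1.00', '-1.00', '-1.00']
-0.15 ['0.01', '0.04', '0.04', '0.01', '0.84', '0.84', '0.01', '0.16', '0.17', '-1.00', '-1.00', '-1.00', '-1.
[... 1972 characters left out ...]
.00']
-0.00 ['0.01', '0.03', '0.01', '0.56', '0.56', '0.55', '0.57', '0.57', '-1.00', '-1.00', '-1.00', '-1.00', '-1.00']
0.05 ['0.02', '0.03', '0.65', '0.65', '0.63', '0.55', '0.60', '0.58', '-1.00', '-1.00', '-1.00', '-1.00', '-1.00']
0.10 ['0.04', '0.01', '0.55', '0.65', '0.65', '0.64', '0.63', '-1.00', '-1.00', '-1.00', '-1.00', '-1.00', '-1.00']
0.15 ['0.04', '0.01', '0.66', '0.67', '0.56', '0.55', '0.65', '-1.00', '-1.00', '-1.00', '-1.00', '-1.00', '-1.00']
0.20 ['0.03', '0.03', '0.66', '0.67', '0.67', '0.67', '0.68', '-1.00', '-1.00', '-1.00', '-1.00', '-1.00', '-1.00']
0.25 ['0.03', '0.01', '0.56', '0.56', '0.55', '0.68', '0.68', '-1.00', '-1.00', '-1.00', '-1.00', '-1.00', '-1.00']
```

Request:
play_rows(moves=[0.5,0.57,0,0,0,-0.5,93,1,1.13,0,0,0,-1,93,1.5,1.7,0,0,0,-1.5,93,2,2.27,0,0,0,-2,93,2.5,2.83,0,0,0,-2.5,93,3,3.4,0,0,0,-3,93,3,3.4,0,0,0,-3,93])

```text
time_s: 2.65
tool_pos: [0.4238, -0.362, 0.1851]
tcp_rot: [0.538, 0.46, 0.538, -0.459]
contact_force: [-0.0, 0.4, 0.5]
finger_gap: 0.0934
```

```bash
cat > w.py <<'E'
from h import *
from scipy.spatial.transform import Rotation as Ro
import sys
d=cam('wrist'); save(d,sys.argv[1])
s=env.read_state(); print(s['time_s'],np.round(s['tool_pos'],4),np.round(s['contact_force'],2))
q=s['tcp_rot'];R=Ro.from_quat(np.r_[q[1:],q[0]]).as_matrix();print('tool z',np.round(R[:,2],4),'x',np.round(R[:,0],4))
for n in sys.argv[2:]:
    for l in models.landmark_of('wrist',n)[:3]: print(n,np.round(l['pixel'],1),round(l['conf'],2),np.round(by_depth(d,l['pixel'])[0],4))
E
python3 w.py wr1 wedge wedge_tip wedge_butt
```

```text
2.7 [ 0.4224 -0.3637  0.1851] [-1.03 -1.31 -0.36]
tool z [ 1.577e-01 -9.875e-01  1.000e-04] x [ 3.e-04 -0.e+00 -1.e+00]
wedge [208.5  66.1] 0.57 [ 0.5157 -0.2413  0.0252]
wedge_tip [161.7 105.6] 0.89 [ 0.4725 -0.2     0.0266]
wedge_tip [325.5  60. ] 0.84 [ 0.5383 -0.3499  0.0267]
wedge_butt [262.1  33.1] 0.72 [ 0.5568 -0.2834 -0.0014]
wedge_butt [321.4 179.7] 0.61 [ 0.425  -0.3643  0.0271]
```

View pics/wr1.png

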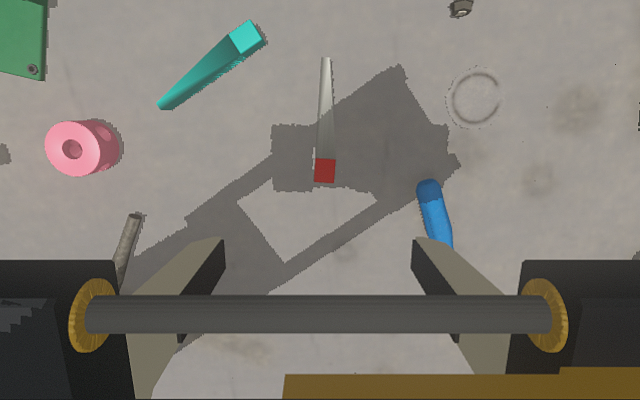

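Run:
```python
from h import *
im=cv2.imread('pics/wr1.png')[:,:,::-1].astype(int)
d=cam('wrist')
m=((im[...,0]>120)&(im[...,1]<80)&(im[...,2]<80)).astype(np.uint8)
m[:, :290]=0;m[:,350:]=0
n=cv2.findNonZero(m); print(cv2.boundingRect(n),m.sum())
r=cv2.boxPoints(cv2.minAreaRect(n)); print(r); P=on_z(d,r,.026); print(np.round(P,4))
print('centre',P.mean(0))
c=cv2.resize(cv2.imread('pics/wr1.png')[40:200,270:380],None,fx=5,fy=3.7,interpolation=cv2.INTER_CUBIC); cv2.imwrite('pics/c1.png',cv2.resize(cv2.imread('pics/wr1.png')[45:195,280:370],None,fx=4,fy=4,interpolation=cv2.INTER_CUBIC))
print(on_z(d,[[322,57],[329,57],[315,158],[336,158],[314,182],[335,183]],.026))
```

```text
(314, 159, 21, 24) 457
[[314. 159.]
 [334. 159.]
 [334. 182.]
 [314. 182.]]
[[ 0.4411 -0.3579  0.026 ]
 [ 0.4442 -0.3778  0.026 ]
 [ 0.421  -0.3817  0.026 ]
 [ 0.4179 -0.3615  0.026 ]]
centre [ 0.43106702 -0.36968787  0.026     ]
[[ 0.53697126 -0.35069035  0.026     ]
 [ 0.53799022 -0.35717994  0.026     ]
 [ 0.44227928 -0.35871317  0.026     ]
 [ 0.44554909 -0.37957013  0.026     ]
 [ 0.41786365 -0.36146122  0.026     ]
 [ 0.42016166 -0.38284998  0.026     ]]
```

View pics/c1.png

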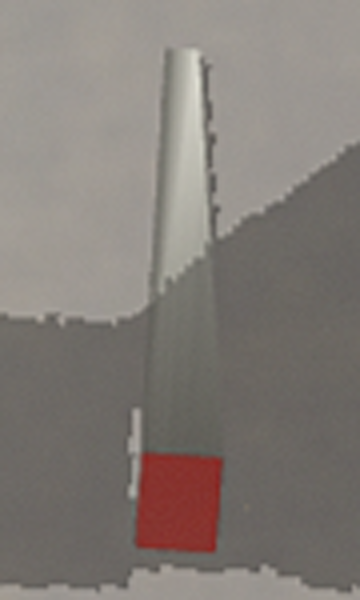

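Run:
```python
from h import *
d=cam('wrist')
P=on_z(d,[[280+136/4,45+548/4],[280+167/4,45+48/4],[280+143/4,45+453/4],[280+215/4,45+551/4],[280+222/4,45+458/4]],.026);print(P)
v=P[1]-P[0]; a=np.arctan2(v[1],v[0]); print(np.degrees(a),np.hypot(*v[:2]))
u=np.array([np.cos(a),np.sin(a)]);n=np.array([-u[1],u[0]])
hc=(P[0]+P[2]+P[3]+P[4])[:2]/4; print('head centre',hc, 'width',n@(P[0]-P[3])[:2])
s=env.read_state(); print(s['tool_pos'],s['time_s'])
```

```text
[[ 0.41769383 -0.36164878  0.026     ]
 [ 0.53676528 -0.35074625  0.026     ]
 [ 0.44197738 -0.35970462  0.026     ]
 [ 0.42003412 -0.38173072  0.026     ]
 [ 0.44379583 -0.37953401  0.026     ]]
5.231580362219229 0.11956954476221883
head centre [ 0.43087529 -0.37065453] width 0.020211668837114023
[ 0.42031711 -0.3662514   0.18490706] 2.95
```

Request:
play_rows(moves=[0.2,-0.11,-0.7,0,0,-0.65,60,0.2,-0.11,-1.5,0,0,-0.65,60,0.2,-0.11,-2.3,0,0,-0.65,60,0.2,-0.11,-2.9,0,0,-0.65,60,0.2,-0.11,-3.3,0,0,-0.65,60,0.2,-0.11,-3.5,0,0,-0.65,60,0.2,-0.11,-3.61,0,0,-0.65,60,0.2,-0.11,-3.61,0,0,-0.65,60,0.2,-0.11,-3.61,0,0,-0.65,60])

```text
time_s: 3.85
tool_pos: [0.4318, -0.3718, 0.0059]
tcp_rot: [0.522, 0.478, 0.52, -0.478]
contact_force: [-0.6, 0.2, 0.9]
finger_gap: 0.0601
```

```bash
python3 w.py wr2
```

```text
3.9 [ 0.432  -0.3718  0.006 ] [ 0.84 -0.22  0.82]
tool z [ 0.0863 -0.9963  0.0019] x [ 0.0017 -0.0018 -1.    ]
```

View pics/wr2.png

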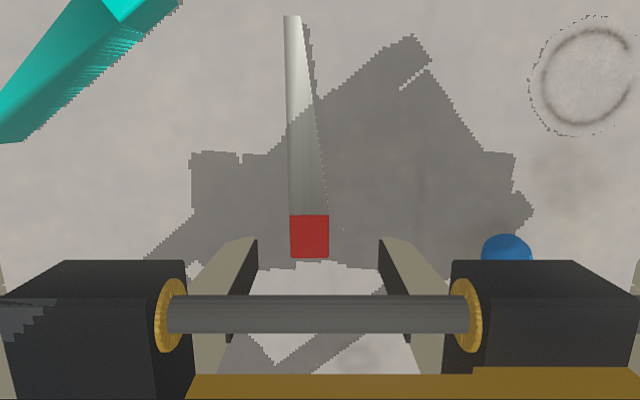

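Run:
```python
from h import *
from scipy.spatial.transform import Rotation as Ro
d=cam('wrist');s=env.read_state(); q=s['tcp_rot'];R=Ro.from_quat(np.r_[q[1:],q[0]]).as_matrix();p=s['tool_pos']
print('tcp px',proj(d,[p]),'grasp',proj(d,[p-.019*R[:,0]]))
P=on_z(d,[[291,215],[328,215],[291,258],[328.5,258],[284,15]],.026);print(P,P[:4].mean(0))
v=P[4]-P[2];print(np.degrees(np.arctan2(v[1],v[0])))
P=by_depth(d,[[300,222],[320,222],[300,250],[320,250]]);print(P)
print((P-p)@R)
```

```text
tcp px [[319.56023658 230.65846205]] grasp [[319.75492401 242.13412072]]
[[ 0.44606726 -0.35525133  0.026     ]
 [ 0.44774507 -0.37459003  0.026     ]
 [ 0.421877   -0.35691641  0.026     ]
 [ 0.42362465 -0.37714602  0.026     ]
 [ 0.54094433 -0.34552315  0.026     ]] [ 0.4348285  -0.36597595  0.026     ]
5.465849077952049
[[ 0.44230672 -0.3602189   0.02494305]
 [ 0.44361629 -0.37074148  0.02620289]
 [ 0.42642725 -0.36140526  0.02480429]
 [ 0.42756118 -0.3721796   0.02530593]]
[[-1.89755002e-02  1.13359015e-02 -1.05017733e-02]
 [-2.02142220e-02  1.17324921e-02  9.70487979e-05]
 [-1.88616420e-02 -4.58686741e-03 -1.06933703e-02]
 [-1.93420176e-02 -4.38820289e-03  1.39615213e-04]]
```

Request:
play_rows(moves=[0.05,0.11,-0.02,0,0,0.07,60,0.05,0.11,-0.02,0,0,0.07,60,0.05,0.11,-0.02,0,0,0.07,10,0.05,0.11,-0.02,0,0,0.07,10,0.05,0.11,-0.02,0,0,0.07,10,0.05,0.11,-0.02,0,0,0.07,10,0.05,0.11,-0.02,0,0,0.07,10], newtons=30)

```text
time_s: 4.65
tool_pos: [0.4335, -0.3653, 0.0034]
tcp_rot: [0.523, 0.476, 0.523, -0.476]
contact_force: [-0.1, 0.8, -0.3]
finger_gap: 0.0245
```

Request:
play_rows(moves=[0,0,0,0,0,0,10,0,0,0.4,0,0,0,10,0,0,1,0,0,0,10,0,0,1.7,0,0,0,10,-0.1,0.8,1.7,0,0,0,10,-0.2,1.7,1.7,0,0,0,10,-0.4,2.6,1.7,0,0,0,10,-0.5,3.6,1.7,0,0,0,10,-0.7,4.7,1.7,0,0,0,10,-0.7,5.2,1.7,0,0,0,10])

```text
time_s: 5.65
tool_pos: [0.3975, -0.1026, 0.0882]
tcp_rot: [0.523, 0.476, 0.523, -0.476]
contact_force: [0.9, 0.3, -0.1]
finger_gap: 0.0102
```

Request:
play_rows(moves=[0,0,0,0,0,0,10,0,0,0,0,0,0,10,0,0,0,0,0,0,10])

```text
time_s: 5.95
tool_pos: [0.3989, -0.1061, 0.0886]
tcp_rot: [0.523, 0.476, 0.523, -0.476]
contact_force: [0.4, -1.0, 0.9]
finger_gap: 0.0101
```

```bash
python3 w.py wr3 jig slot_mouth slot_end shoe block wedge_tip wedge_butt v_jaw
```

```text
6.0 [ 0.3988 -0.1062  0.0886] [0.2  0.38 0.33]
tool z [ 9.270e-02 -9.957e-01  4.000e-04] x [ 1.e-04 -4.e-04 -1.e+00]
slot_mouth [160.6 200.3] 0.61 [0.3885 0.0166 0.0192]
block [335.7 172.2] 0.97 [ 0.4202 -0.1177  0.0006]
wedge_tip [445.9 119.3] 0.69 [ 0.47   -0.1966  0.0084]
wedge_butt [595.1   4.1] 0.58 [ 0.5524 -0.2751  0.0261]
```

View pics/wr3.png

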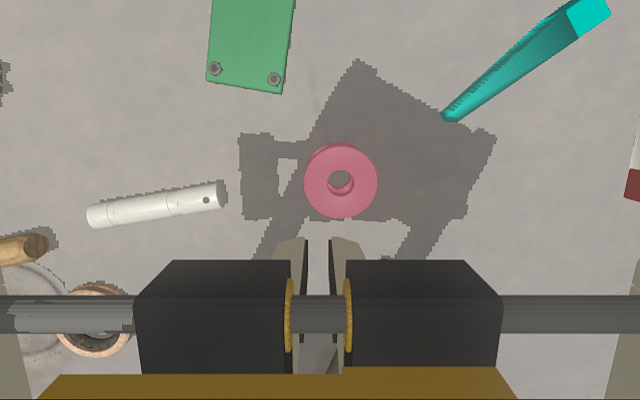

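Request:
play_rows(moves=[0.3,0.5,0.6,0,0,-1,60,0.7,1,1.2,0,0,-1.5,60,0.7,1,1.2,0,0,-1.5,60,0.7,1,1.2,0,0,-1.5,60])

```text
time_s: 6.8
tool_pos: [0.4343, -0.0551, 0.149]
tcp_rot: [0.485, 0.515, 0.484, -0.515]
contact_force: [-0.3, -1.2, -1.2]
finger_gap: 0.0372
```

```bash
python3 w.py wr4 jig slot_mouth slot_end shoe block
```

```text
6.85 [ 0.4333 -0.0553  0.1479] [-0.36  0.04 -0.01]
tool z [-6.170e-02 -9.981e-01  2.000e-04] x [-7.e-04 -1.e-04 -1.e+00]
jig [257.4  26.8] 0.83 [ 0.5714 -0.0134  0.033 ]
slot_mouth [300.1  59. ] 0.76 [ 0.5484 -0.0452  0.0077]
shoe [258.9  19.1] 0.69 [ 0.5744 -0.0166  0.0438]
shoe [259.8  23.5] 0.55 [ 0.573  -0.0159  0.0359]
block [247.4   6.7] 0.87 [ 0.5836 -0.0087  0.044 ]
block [382.9 193.9] 0.6 [ 0.4267 -0.1125  0.0351]
```

View pics/wr4.png

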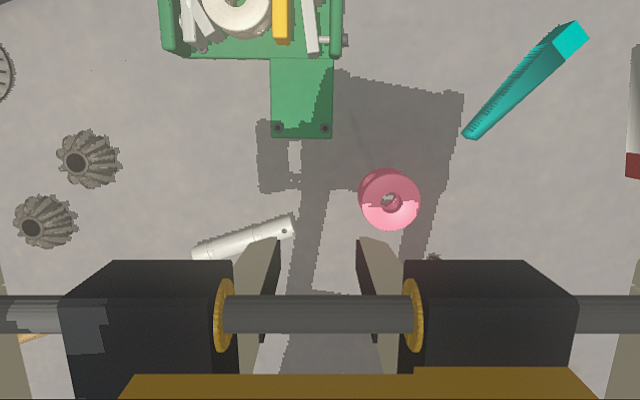

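Run:
```python
from h import *
im=cv2.imread('pics/wr4.png')
cv2.imwrite('pics/c4.png',cv2.resize(im[0:145,225:365],None,fx=4,fy=4,interpolation=cv2.INTER_CUBIC))
```

```text
(no output)
```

View pics/c4.png

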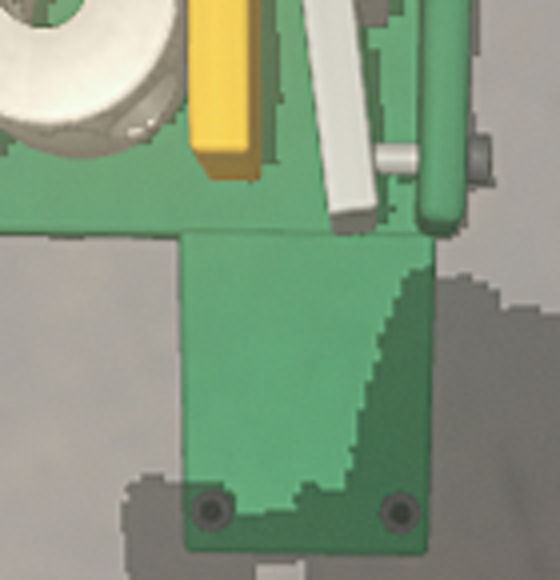

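```bash
cat > jigfit.py <<'E'
from h import *
d=cam('wrist'); print(env.read_state()['tool_pos'])
px=np.array([[186,551],[427,551],[181,235],[435,235]])/4+[225,0]
W=on_z(d,px,.008)[:,:2]; J=np.array([[-102,-11],[-102,-69],[-31,-11],[-31,-69]])/1e3
print(W)
jc=J.mean(0);wc=W.mean(0);A=(J-jc).T@(W-wc);U,S,V=np.linalg.svd(A);R=(U@V).T
t=wc-R@jc;yaw=np.arctan2(R[1,0],R[0,0]);print('jig origin',t,'yaw',np.degrees(yaw),'res',W-(J@R.T+t))
q=lambda p,z:(on_z(d,np.array([p])/4+[225,0],z)[0,:2]-t)@R*1e3
for n,p,z in [('shoe top front right',(249,152),.042),('shoe top right far',(262,2),.042),('shoe bot',(259,180),.008),('abut bot front L',(332,232),.009),('abut top front L',(330,210),.042),('abut top far L',(303,2),.042)]:
    print(n,np.round(q(p,z),1))
E
python3 jigfit.py
```

```text
[ 0.43287253 -0.05561999  0.14764216]
[[ 0.47906024 -0.01411918]
 [ 0.47550276 -0.07046115]
 [ 0.54801995 -0.01963644]
 [ 0.54447419 -0.0759096 ]]
jig origin [ 0.58099758 -0.00997449] yaw -4.1711503510807715 res [[ 0.00059258 -0.0005929 ]
 [ 0.00125379  0.0009115 ]
 [-0.00125965 -0.0009459 ]
 [-0.00058672  0.0006273 ]]
shoe top front right [-21.2 -30.1]
shoe top right far [  5.4 -32.9]
shoe bot [-20.7 -29.5]
abut bot front L [-31.4 -45.6]
abut top front L [-31.6 -46. ]
abut top far L [  5.5 -40.8]
```

Request:
play_rows(moves=[0,-0.9,0,0,0,0.5,60,-0.1,-1.8,0,0,0,1,60,-0.2,-2.7,0,0,0,1.5,60,-0.3,-3.6,0,0,0,1.5,60,-0.4,-4.5,0,0,0,1.5,60,-0.5,-5.4,0,0,0,1.5,60,-0.5,-6.2,0,0,0,1.5,60,-0.5,-6.2,0,0,0,1.5,60,-0.5,-6.2,0,0,0,1.5,60])

```text
time_s: 8.05
tool_pos: [0.4078, -0.3658, 0.1476]
tcp_rot: [0.522, 0.477, 0.523, -0.476]
contact_force: [-1.1, 1.0, 0.3]
finger_gap: 0.0604
```

```bash
python3 w.py wr5
python3 - <<'E'
import cv2
im=cv2.imread('pics/wr5.png'); cv2.imwrite('pics/c5.png',cv2.resize(im[0:260,250:450],None,fx=3,fy=2.3))
E
```

```text
8.1 [ 0.4081 -0.365   0.1478] [ 0.13 -0.31 -0.29]
tool z [ 0.0928 -0.9957 -0.0014] x [-7.0e-04  1.3e-03 -1.0e+00]
```

View pics/wr5.png

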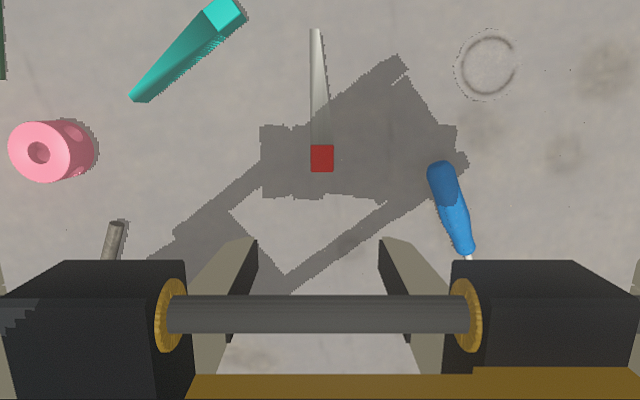

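```bash
cat > head.py <<'E'
from h import *
from scipy.spatial.transform import Rotation as Ro
import sys
d=cam('wrist');im=d['image'].astype(int)
m=((im[...,0]>120)&(im[...,1]<80)&(im[...,2]<80)).astype(np.uint8); m[:130]*=(1);
n,l,st,ce=cv2.connectedComponentsWithStats(m); 
k=1+np.argmax(st[1:,4]); print(st[k],ce[k])
s=env.read_state(); q=s['tcp_rot'];R=Ro.from_quat(np.r_[q[1:],q[0]]).as_matrix();p=s['tool_pos']
P=on_z(d,[ce[k]+.0],.026)[0]; print('head',P,'tcp',p,'delta world',P-p,'delta tool',R.T@(P-p), 'depth pt',by_depth(d,[ce[k]]))
E
python3 head.py
python3 - <<'E'
from h import *
d=cam('wrist')
for p in [(250,250),(245,265),(388,250),(395,265),(230,290)]: print(p,by_depth(d,[p]))
P=on_z(d,[[310,171],[309.5,28]],.026);v=P[1]-P[0];print(P,np.degrees(np.arctan2(v[1],v[0])))
E
```

```text
[312 145  22  28 594] [322.53030303 158.90909091]
head [ 0.43468502 -0.36553326  0.026     ] tcp [ 0.40840132 -0.36446868  0.14806268] delta world [ 0.0262837  -0.00106458 -0.12206268] delta tool [0.12205041 0.02610875 0.00364614] depth pt [[ 0.43473117 -0.36552437  0.02635673]]
(250, 250) [[ 0.4128085  -0.33209692  0.19658281]]
(245, 265) [[ 0.41200348 -0.33270189  0.21090905]]
(388, 250) [[ 0.41950554 -0.39380406  0.1986014 ]]
(395, 265) [[ 0.41903188 -0.39387227  0.21354966]]
(230, 290) [[ 0.41297889 -0.3319947   0.23414213]]
[[ 0.42295525 -0.35480861  0.026     ]
 [ 0.54167191 -0.34375628  0.026     ]] 5.318809917978376
```

Run:
```python
from h import *
from scipy.spatial.transform import Rotation as Ro
d=cam('wrist'); v,u=np.mgrid[0:400,0:640]; z=d['z_map']
s=env.read_state(); q=s['tcp_rot'];R=Ro.from_quat(np.r_[q[1:],q[0]]).as_matrix();p=s['tool_pos']
m=((z>0)&(z<.19)&(v>225)&(v<300)).ravel()
px=np.c_[u.ravel(),v.ravel()][m];sl=und(d,px)
P=((np.c_[sl,np.ones(len(sl))]*z.ravel()[m][:,None]-d['t'])@d['R']-p)@R*1e3
o=np.argsort(-P[:,0])[:15]; print(np.c_[px[o],np.round(P[o],1)],s['finger_gap'])
for i,(uu,vv) in enumerate([(240,240),(252,240),(257,240),(380,240),(384,240),(395,240),(250,237),(388,237),(256,255)]): print(uu,vv,z[vv,uu],np.round((by_depth(d,[(uu,vv)])[0]-p)@R*1e3,1))
```

```text
[[248.  236.  -32.8   8.4 -35.6]
 [382.  236.  -32.9   8.4  30.6]
 [388.  236.  -33.2   8.6  33.5]
 [385.  236.  -33.3   8.6  32. ]
 [257.  247.  -33.3   2.8 -31.3]
 [384.  236.  -33.3   8.6  31.5]
 [380.  239.  -33.3   7.   29.6]
 [257.  249.  -33.3   1.7 -31.3]
 [254.  239.  -33.3   7.  -32.6]
 [378.  255.  -33.4  -1.4  29. ]
 [252.  236.  -33.4   8.6 -33.5]
 [257.  248.  -33.4   2.3 -31.3]
 [378.  251.  -33.5   0.7  28.9]
 [389.  236.  -33.5   8.7  33.9]
 [253.  236.  -33.5   8.6 -33. ]] 0.06020002351608733
240 240 0.17037007 [-38.9   8.6 -38.2]
252 240 0.1714479 [-37.9   8.2 -32.7]
257 240 0.36998752 [149.2 -61.4 -64. ]
380 240 0.17416887 [-35.4   7.3  29.3]
384 240 0.16994244 [-39.3   8.8  30.4]
395 240 0.17075244 [-38.6   8.5  35.8]
250 237 0.17557144 [-33.7   8.2 -34.5]
388 237 0.17342348 [-35.7   8.9  33. ]
256 255 0.17499292 [-36.4  -0.2 -31.4]
```

Request:
play_rows(moves=[0.26,-0.01,-1,0,0,0,32,0.52,-0.02,-1.6,0,0,0,32,0.52,-0.02,-2,0,0,0,32,0.52,-0.02,-2,0,0,0,32,0.52,-0.02,-2,0,0,0,32])

```text
time_s: 8.75
tool_pos: [0.4348, -0.3656, 0.049]
tcp_rot: [0.523, 0.476, 0.523, -0.476]
contact_force: [0.9, -0.7, 0.6]
finger_gap: 0.0324
```

```bash
cat > tips.py <<'E'
from h import *
from scipy.spatial.transform import Rotation as Ro
d=cam('wrist'); save(d,__import__('sys').argv[1]); v,u=np.mgrid[0:400,0:640]; z=d['z_map']
s=env.read_state(); q=s['tcp_rot'];R=Ro.from_quat(np.r_[q[1:],q[0]]).as_matrix();p=s['tool_pos']
m=((z>0)&(z<.19)&(v>200)&(v<300)).ravel()
px=np.c_[u.ravel(),v.ravel()][m];sl=und(d,px)
P=((np.c_[sl,np.ones(len(sl))]*z.ravel()[m][:,None]-d['t'])@d['R']-p)@R*1e3
o=np.argsort(-P[:,0])[:300:30]; print(np.c_[px[o],np.round(P[o],1)],s['finger_gap'],s['time_s'],s['contact_force'])
E
python3 tips.py wr6; python3 head.py
```

```text
[[281.  236.  -31.7   8.  -20.3]
 [359.  236.  -33.1   8.6  18.2]
 [352.  240.  -34.1   6.9  14.7]
 [284.  240.  -35.    7.2 -18.5]
 [276.  238.  -35.9   8.5 -22.2]
 [264.  239.  -36.7   8.3 -27.9]
 [351.  248.  -37.4   4.   14. ]
 [358.  240.  -37.9   8.3  17.2]
 [284.  260.  -38.7  -1.7 -18.3]
 [351.  269.  -39.3  -6.1  14. ]] 0.03189656625217163 8.8 [-0.71704129 -0.14186013 -0.04231403]
[ 303  202   32   35 1086] [318.01565378 218.9558011 ]
head [ 0.43521555 -0.36552196  0.026     ] tcp [ 0.43565985 -0.36693892  0.05058983] delta world [-0.00044429  0.00141696 -0.02458983] delta tool [ 0.02458567 -0.00035661 -0.00151092] depth pt [[ 0.43545566 -0.36549663  0.02679109]]
```

View pics/wr6.png

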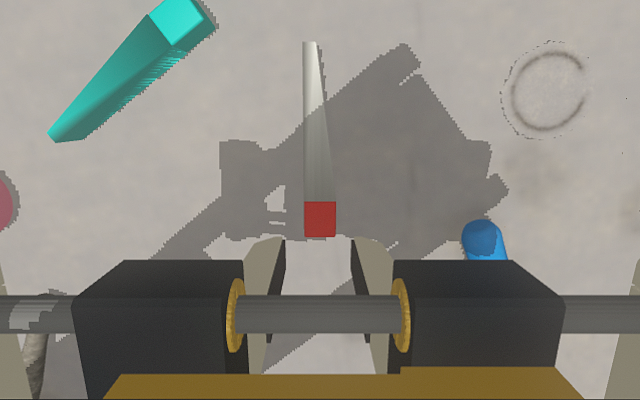

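Request:
play_rows(moves=[0,0,-0.5,0,0,0,34,0,0,-0.9,0,0,0,34,0,0,-0.9,0,0,0,34])

```text
time_s: 9.15
tool_pos: [0.4336, -0.3653, 0.0023]
tcp_rot: [0.522, 0.476, 0.524, -0.476]
contact_force: [-1.4, 0.3, -0.0]
finger_gap: 0.0337
```

Request:
play_rows(moves=[0,0,-0.06,0,0,0,34,0,0,-0.06,0,0,0,34])

```text
time_s: 9.35
tool_pos: [0.4355, -0.3672, 0.0021]
tcp_rot: [0.524, 0.476, 0.522, -0.476]
contact_force: [0.1, 0.4, 0.1]
finger_gap: 0.0341
```

```bash
python3 tips.py wr7; python3 head.py
```

```text
[[297.  225.  -21.2  10.4 -12.1]
 [331.  250.  -22.3  -3.2   5.9]
 [306.  209.  -22.5  19.5  -7.3]
 [298.  243.  -22.5   0.9 -11.6]
 [297.  239.  -22.6   3.1 -12.1]
 [317.  227.  -22.7   9.8  -1.6]
 [314.  237.  -22.7   4.3  -3.2]
 [299.  218.  -22.8  14.7 -10.9]
 [309.  203.  -22.8  22.8  -5.7]
 [298.  240.  -22.9   2.7 -11.6]] 0.03374073606395955 9.4 [-1.19057751 -0.32850683 -0.45634846]
[ 297  225   40   43 1682] [316.8489893  245.84601665]
head [ 0.43511885 -0.36553288  0.026     ] tcp [ 0.43545465 -0.36713256  0.00203959] delta world [-0.0003358   0.00159968  0.02396041] delta tool [-0.02396362 -0.00014827 -0.00157989] depth pt [[ 0.43514698 -0.36553022  0.02607272]]
```

View pics/wr7.png

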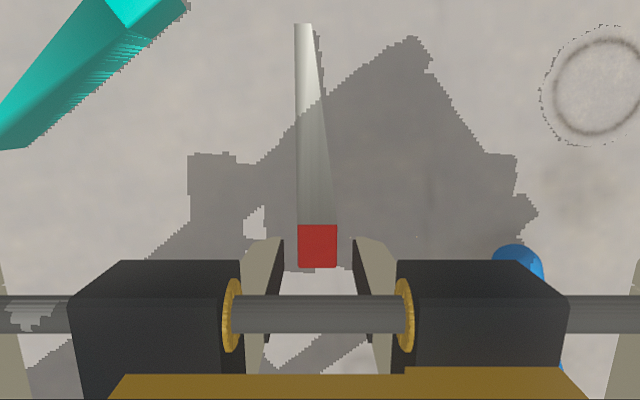

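Request:
play_rows(moves=[0,0,-0.08,0,0,0,34,0,0,-0.16,0,0,0,34,0,0,-0.2,0,0,0,34,0,0,-0.2,0,0,0,34])

```text
time_s: 9.85
tool_pos: [0.4342, -0.3658, -0.0103]
tcp_rot: [0.522, 0.476, 0.523, -0.476]
contact_force: [-0.2, -0.2, 0.1]
finger_gap: 0.034
```

Request:
play_rows(moves=[0,0,-0.08,0,0,0,34,0,0,-0.16,0,0,0,34,0,0,-0.24,0,0,0,34,0,0,-0.28,0,0,0,34,0,0,-0.28,0,0,0,34])

```text
time_s: 10.35
tool_pos: [0.4343, -0.3659, -0.0242]
tcp_rot: [0.523, 0.476, 0.523, -0.476]
contact_force: [-0.1, -0.6, -0.2]
finger_gap: 0.034
```

```bash
python3 tips.py wr8; python3 head.py
```

```text
[[ 391.   219.   -20.9   13.6   36.9]
 [ 183.   241.   -21.5    1.6  -72.7]
 [ 138.   236.   -21.6    4.4  -96. ]
 [  26.   240.   -21.6    2.2 -155.2]
 [  33.   212.   -21.7   17.5 -148.4]
 [ 581.   220.   -21.7   13.4  135.5]
 [ 537.   210.   -21.8   18.8  111.8]
 [ 244.   244.   -21.8    0.   -40.4]
 [  59.   218.   -21.8   14.3 -135.5]
 [ 126.   251.   -21.9   -3.9 -103.3]] 0.03413413128804682 10.4 [ 0.51633014 -0.88083623  0.3071963 ]
[ 297  241   46   49 2218] [319.21641118 264.80838593]
head [ 0.43520639 -0.36552031  0.026     ] tcp [ 0.4346176  -0.36626106 -0.02358831] delta world [0.00058879 0.00074075 0.04958831] delta tool [-0.0495883   0.00065404 -0.00068489] depth pt [[ 0.43555045 -0.36548402  0.02676528]]
```

View pics/wr8.png

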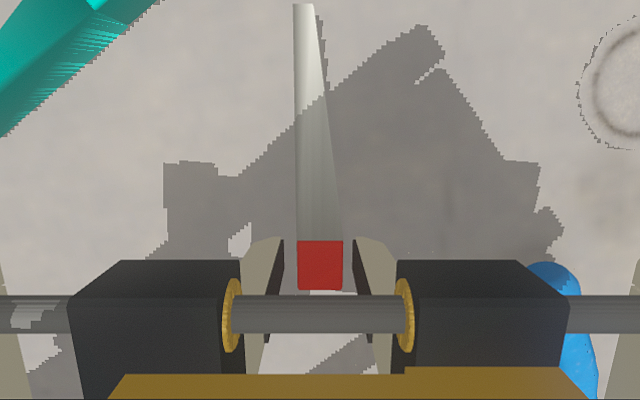

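Request:
play_rows(moves=[0,0,-0.04,0,0,0,10,0,0,-0.04,0,0,0,10,0,0,-0.04,0,0,0,10,0,0,-0.04,0,0,0,10], newtons=40)

```text
time_s: 10.85
tool_pos: [0.4345, -0.3662, -0.0257]
tcp_rot: [0.523, 0.476, 0.523, -0.476]
contact_force: [-0.1, -1.0, -2.4]
finger_gap: 0.0206
```

Request:
play_rows(moves=[0,0,0,0,0,0,10,0,0,0.2,0,0,0,10,0,0,0.4,0,0,0,10,0,0,0.4,0,0,0,10])

```text
time_s: 11.25
tool_pos: [0.4358, -0.3674, -0.0033]
tcp_rot: [0.524, 0.476, 0.522, -0.476]
contact_force: [0.7, -1.2, -3.3]
finger_gap: 0.0206
```

```bash
python3 w.py wr9
```

```text
11.3 [ 0.4355 -0.3671 -0.004 ] [-1.17 -0.57 -2.66]
tool z [ 0.0938 -0.9956  0.002 ] x [ 0.0018 -0.0018 -1.    ]
```

View pics/wr9.png

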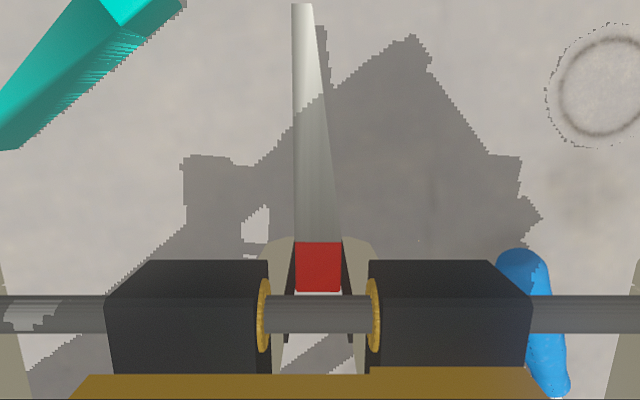

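Request:
play_rows(moves=[0,0,0.6,0,0,0,10,0,0.4,1.2,0,0,-0.1,10,-0.1,1.2,1.3,0,0,-0.4,10,-0.1,2.1,1.3,0,0,-0.7,10,-0.2,3,1.3,0,0,-1,10,-0.3,3.9,1.3,0,0,-1.3,10,-0.4,4.8,1.3,0,0,-1.6,10,-0.4,5.6,1.3,0,0,-1.6,10,-0.4,6.3,1.3,0,0,-1.6,10,-0.4,6.44,1.1,0,0,-1.6,10])

```text
time_s: 12.3
tool_pos: [0.4154, -0.0414, 0.0504]
tcp_rot: [0.482, 0.518, 0.482, -0.517]
contact_force: [0.7, -0.7, -3.5]
finger_gap: 0.0204
```

Request:
play_rows(moves=[0,0,-0.3,0,0,0,10,0,0,-0.3,0,0,0,10,0,0,-0.3,0,0,0,10])

```text
time_s: 12.6
tool_pos: [0.4141, -0.0446, 0.0341]
tcp_rot: [-0.481, -0.518, -0.482, 0.518]
contact_force: [-0.3, 0.0, -4.3]
finger_gap: 0.0205
```

```bash
python3 w.py wr10;python3 - <<'E'
import cv2
im=cv2.imread('pics/wr10.png'); cv2.imwrite('pics/c10.png',cv2.resize(im[0:150,220:420],None,fx=4,fy=4)) 
E
```

```text
12.65 [ 0.4146 -0.0448  0.0347] [-0.29 -0.23 -2.89]
tool z [-7.440e-02 -9.972e-01  1.000e-04] x [-2.e-04 -1.e-04 -1.e+00]
```

View pics/wr10.png

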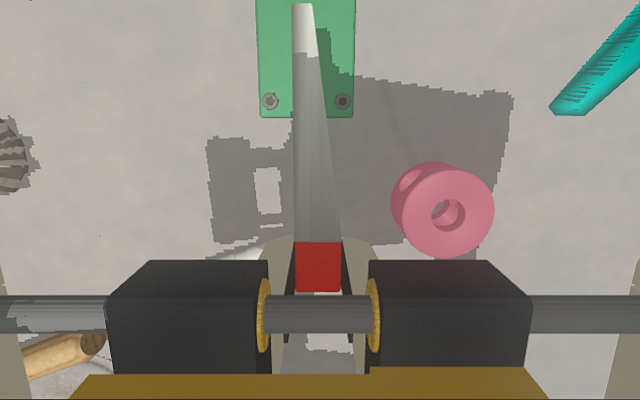

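View pics/c10.png

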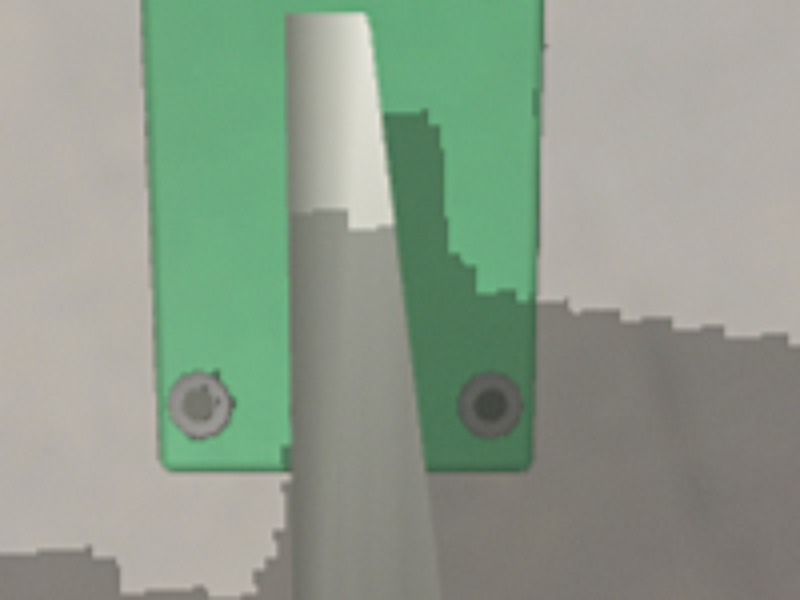

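```bash
cat > rel.py <<'E'
from h import *
d=cam('wrist'); s=env.read_state(); tp=s['tool_pos']; print(tp,s['time_s'])
FL,FR,LT,RT=on_z(d,[[260,117.5],[353,117.5],[255.5,.5],[355.75,.5]],.008)[:,:2]
print('front width',np.linalg.norm(FL-FR))
u=(LT-FL)/np.linalg.norm(LT-FL)+(RT-FR)/np.linalg.norm(RT-FR);yaw=np.degrees(np.arctan2(u[1],u[0]));
e=FL-FR; print('yaw sides',yaw,'each',[np.degrees(np.arctan2(*(b-a)[::-1])) for a,b in ((FL,LT),(FR,RT))],'front',np.degrees(np.arctan2(e[1],e[0]))-90)
zt=tp[2]+.0517
W=on_z(d,[[291.25,3.25],[312.25,3.25],[295.5,242],[341,242],[295.5,291],[340.5,291]],zt)
v=W[0]-W[4];print('wedge yaw',np.degrees(np.arctan2(v[1],v[0])),np.linalg.norm(v),'tipw',np.linalg.norm(W[0]-W[1]),'headw',np.linalg.norm(W[2]-W[3]))
th=np.radians(-4.17);R=np.array([[np.cos(th),-np.sin(th)],[np.sin(th),np.cos(th)]])
mid=(FL+FR)/2; o=mid-R@np.array([-.102,-.040]); print('jig origin',o)
print('wedge in jig (mm)',np.round((W[:,:2]-o)@R*1e3,1)); print('tcp in jig',(tp[:2]-o)@R*1e3)
E
python3 rel.py
```

```text
[ 0.41498281 -0.04486982  0.0349674 ] 12.7
front width 0.057368318761563654
yaw sides -4.226358425150508 each [np.float64(-4.283508362651704), np.float64(-4.169208487649313)] front -4.209050127649405
wedge yaw -4.339776706437706 0.11847176338892298 tipw 0.007836835174749 headw 0.02001287996189342
jig origin [ 0.58398756 -0.0090731 ]
wedge in jig (mm) [[ -59.2  -37. ]
 [ -59.2  -44.9]
 [-153.9  -37.1]
 [-153.9  -57.1]
 [-177.6  -36.7]
 [-177.7  -57.2]]
tcp in jig [-165.95435123  -47.99130874]
```

Request:
play_rows(moves=[0.34,0.035,0,0,0,0,10,0.34,0.035,-0.4,0,0,0,10,0.34,0.035,-0.7,0,0,0,10,0.34,0.035,-0.9,0,0,0,10,0.34,0.035,-1,0,0,0,10,0.34,0.035,-1,0,0,0,10])

```text
time_s: 13.3
tool_pos: [0.4313, -0.0427, -0.0158]
tcp_rot: [-0.481, -0.518, -0.481, 0.518]
contact_force: [0.2, -0.7, -4.2]
finger_gap: 0.0209
```

```bash
python3 w.py wr11;python3 - <<'E'
from h import *
d=cam('top'); save(d,'t11',cv2.resize(d['image'][120:210,260:360],None,fx=6,fy=6,interpolation=cv2.INTER_CUBIC))
d=cam('scene'); save(d,'s11')
E
```

```text
13.35 [ 0.4318 -0.0427 -0.0153] [-0.39  0.15 -2.66]
tool z [-0.0739 -0.9973  0.    ] x [ 1.e-04 -0.e+00 -1.e+00]
```

View pics/wr11.png

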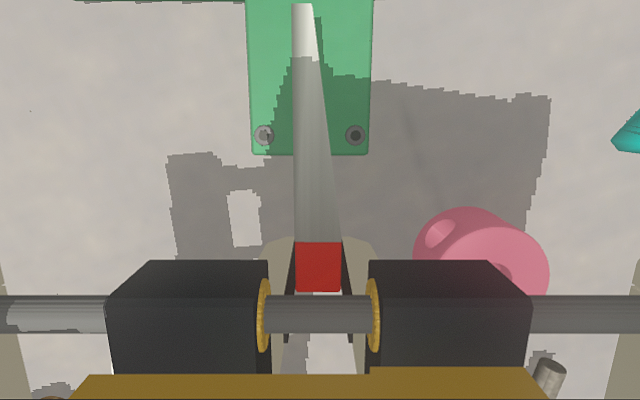

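View pics/t11.png

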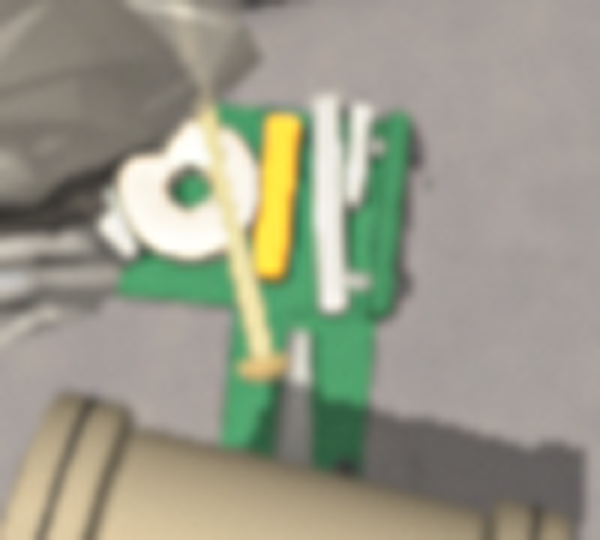

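View pics/s11.png

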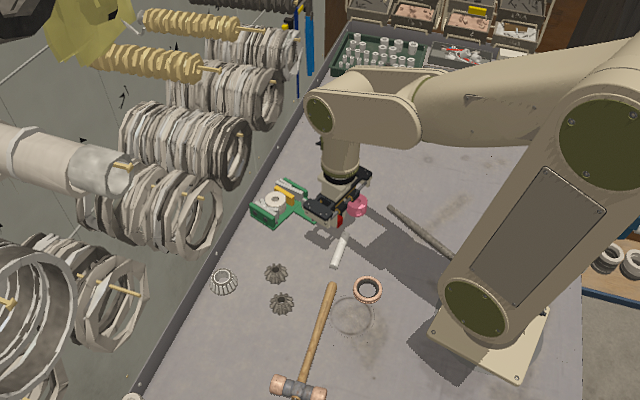

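Request:
play_rows(moves=[0.2,-0.015,0,0,0,0,10,0.4,-0.03,0,0,0,0,10,0.6,-0.044,0,0,0,0,10,0.6,-0.044,0,0,0,0,10])

```text
time_s: 13.85
tool_pos: [0.4637, -0.045, -0.015]
tcp_rot: [0.482, 0.518, 0.481, -0.518]
contact_force: [-0.6, -0.4, -2.7]
finger_gap: 0.0206
```

Run:
```python
from h import *
d=cam('top'); save(d,'t12',cv2.resize(d['image'][120:210,260:360],None,fx=6,fy=6,interpolation=cv2.INTER_CUBIC))
print(env.read_state()['contact_force'])
```

```text
[-0.12840754 -0.09135158 -4.41491196]
```

View pics/t12.png

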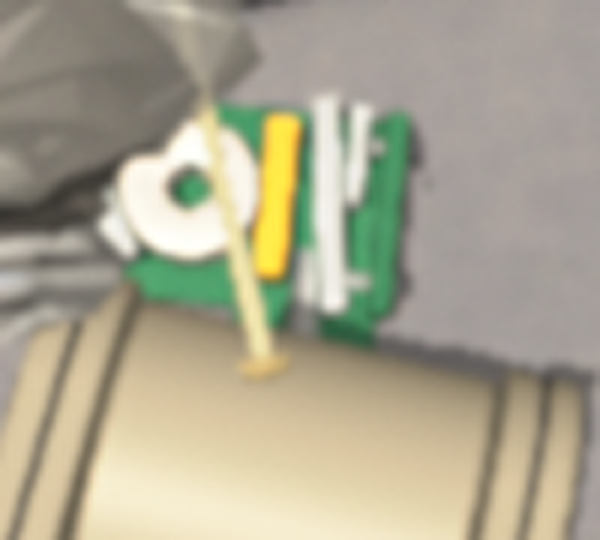

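Request:
play_rows(moves=[0.003,0.04,-0.02,0,0,0,10,0.1,0.033,-0.02,0,0,0,10,0.2,0.026,-0.02,0,0,0,10,0.3,0.018,-0.02,0,0,0,10,0.3,0.018,-0.02,0,0,0,10])

```text
time_s: 14.4
tool_pos: [0.4775, -0.044, -0.0163]
tcp_rot: [0.481, 0.518, 0.481, -0.518]
contact_force: [-0.4, -0.0, -3.9]
finger_gap: 0.0207
```

Run:
```python
from h import *
d=cam('top'); save(d,'t13',cv2.resize(d['image'][120:210,260:360],None,fx=6,fy=6,interpolation=cv2.INTER_CUBIC))
print(env.read_state()['contact_force'])
d=cam('wrist'); save(d,'wr13')
```

```text
[-0.25967329 -0.37510279 -4.17721416]
```

View pics/t13.png

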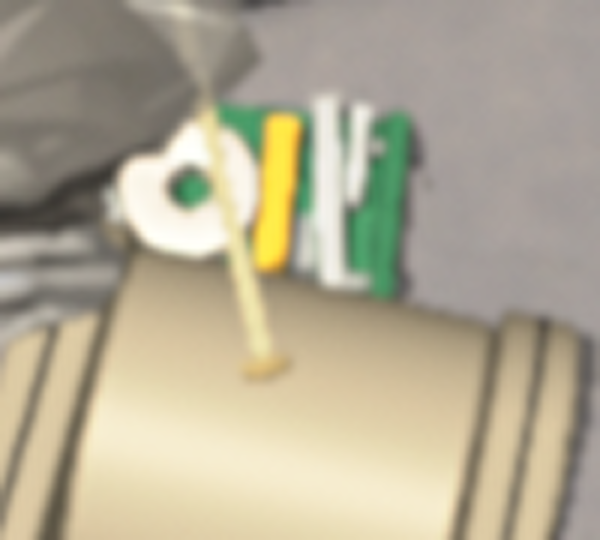

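View pics/wr13.png

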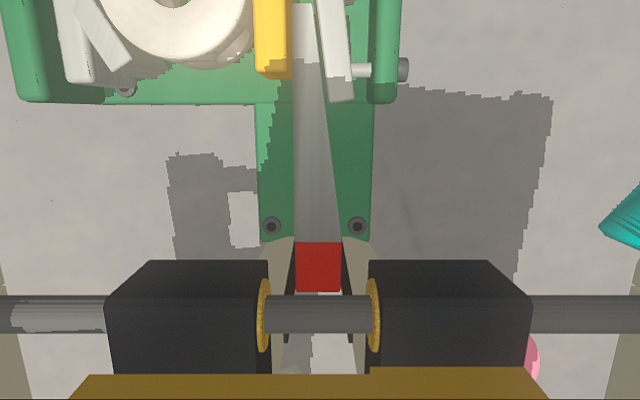

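Request:
play_rows(moves=[0.04,0.001,0,0,0,0,10,0.08,-0.002,0,0,0,0,10,0.12,-0.005,0,0,0,0,10,0.16,-0.008,0,0,0,0,10,0.16,-0.008,0,0,0,0,10])

```text
time_s: 15.0
tool_pos: [0.485, -0.0442, -0.0165]
tcp_rot: [0.481, 0.518, 0.481, -0.518]
contact_force: [0.2, 0.6, -3.8]
finger_gap: 0.0206
```

Request:
play_rows(moves=[0.04,0.001,0,0,0,0,10,0.08,0.0,0,0,0,0,10,0.12,0,0,0,0,0,10,0.16,-0.002,0,0,0,0,10,0.16,-0.002,0,0,0,0,10])

```text
time_s: 15.5
tool_pos: [0.493, -0.0443, -0.0165]
tcp_rot: [0.481, 0.518, 0.481, -0.518]
contact_force: [0.4, -0.4, -4.4]
finger_gap: 0.0206
```

```bash
python3 w.py wr14
```

```text
15.55 [ 0.4927 -0.0443 -0.0166] [ 0.27  0.72 -4.18]
tool z [-7.350e-02 -9.973e-01 -1.000e-04] x [ 0.e+00  1.e-04 -1.e+00]
```

View pics/wr14.png

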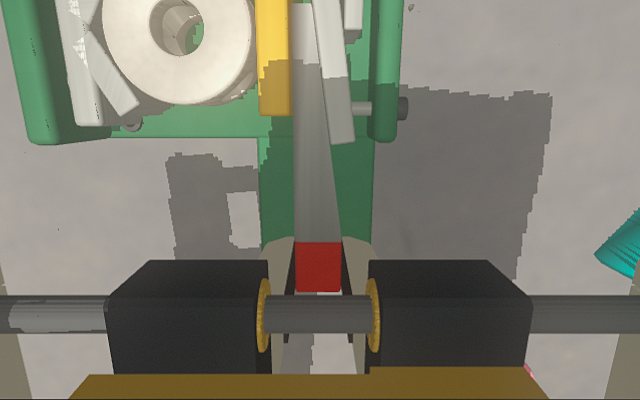

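Request:
play_rows(moves=[0.04,0,0,0,0,0,10,0.08,-0.004,0,0,0,0,10,0.12,-0.006,0,0,0,0,10,0.12,-0.006,0,0,0,0,10])

```text
time_s: 15.95
tool_pos: [0.4987, -0.0442, -0.0167]
tcp_rot: [0.481, 0.518, 0.481, -0.518]
contact_force: [0.7, 3.0, -4.6]
finger_gap: 0.0206
```

Request:
play_rows(moves=[0.04,0,0,0,0,0,10,0.08,-0.004,0,0,0,0,10,0.08,-0.004,0,0,0,0,10])

```text
time_s: 16.25
tool_pos: [0.5024, -0.0442, -0.0169]
tcp_rot: [0.481, 0.518, 0.482, -0.518]
contact_force: [-0.7, 4.9, -3.9]
finger_gap: 0.0205
```

Request:
play_rows(moves=[0,0,0,0,0,0,34,0,0,0,0,0,0,34,0,0,0,0,0,0,34,-0.2,0.015,0,0,0,0,34,-0.4,0.03,0,0,0,0,34,-0.64,0.047,0,0,0,0,34,-0.64,0.047,-0.06,0,0,0,0,-0.64,0.047,-0.06,0,0,0,0,-0.64,0.047,-0.06,0,0,0,0,-0.64,0.047,-0.06,0,0,0,0])

```text
time_s: 17.25
tool_pos: [0.471, -0.0426, -0.0194]
tcp_rot: [0.481, 0.518, 0.481, -0.518]
contact_force: [0.8, -0.2, 0.3]
finger_gap: 0.0068
```

```bash
python3 w.py wr15;python3 - <<'E'
import cv2
im=cv2.imread('pics/wr15.png'); cv2.imwrite('pics/c15.png',cv2.resize(im[0:300,220:420],None,fx=3,fy=2,interpolation=cv2.INTER_CUBIC))
E
```

```text
17.3 [ 0.471  -0.0425 -0.0194] [ 0.19  0.33 -0.06]
tool z [-0.0736 -0.9973  0.    ] x [ 3.e-04 -1.e-04 -1.e+00]
```

View pics/wr15.png

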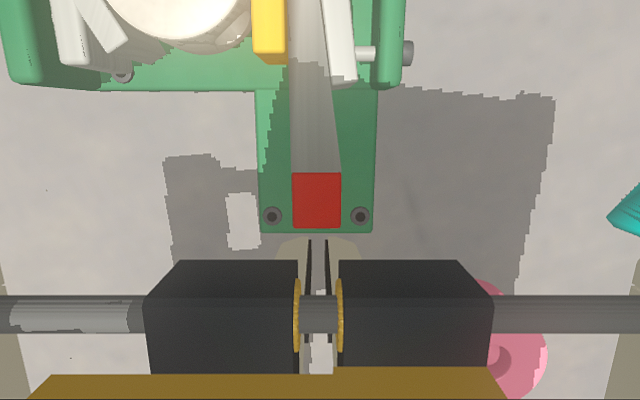

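Request:
play_rows(moves=[0.08,-0.006,0,0,0,0,0,0.16,-0.012,0,0,0,0,0,0.2,-0.015,0,0,0,0,0,0.22,-0.016,0,0,0,0,0,0.24,-0.018,0,0,0,0,0,0.26,-0.019,0,0,0,0,0])

```text
time_s: 17.9
tool_pos: [0.4832, -0.0432, -0.0198]
tcp_rot: [-0.481, -0.518, -0.482, 0.518]
contact_force: [-4.0, 0.7, 1.0]
finger_gap: 0.0003
```

Request:
play_rows(moves=[0.02,-0.0015,0,0,0,0,0,0.04,-0.003,0,0,0,0,0,0.06,-0.0045,0,0,0,0,0])

```text
time_s: 18.2
tool_pos: [0.4862, -0.0434, -0.0198]
tcp_rot: [-0.481, -0.518, -0.482, 0.518]
contact_force: [-4.3, 1.5, 1.7]
finger_gap: 0.0003
```

Request:
play_rows(moves=[0.02,-0.0015,0,0,0,0,0,0.04,-0.003,0,0,0,0,0,0.06,-0.0045,0,0,0,0,0])

```text
time_s: 18.5
tool_pos: [0.4893, -0.0437, -0.0198]
tcp_rot: [-0.481, -0.518, -0.481, 0.518]
contact_force: [-3.5, 1.3, -0.3]
finger_gap: 0.0004
```

Request:
play_rows(moves=[0.02,-0.0015,0,0,0,0,0,0.04,-0.003,0,0,0,0,0,0.06,-0.0045,0,0,0,0,0])

```text
time_s: 18.8
tool_pos: [0.4926, -0.0441, -0.0197]
tcp_rot: [-0.481, -0.518, -0.481, 0.518]
contact_force: [-3.7, 1.3, -0.4]
finger_gap: 0.0004
```

Request:
play_rows(moves=[0.02,-0.0015,0,0,0,0,0,0.04,-0.003,0,0,0,0,0,0.06,-0.0045,0,0,0,0,0])

```text
time_s: 19.1
tool_pos: [0.4952, -0.0441, -0.0196]
tcp_rot: [-0.481, -0.518, -0.482, 0.518]
contact_force: [-6.2, 3.8, 3.5]
finger_gap: 0.0006
```

```bash
python3 w.py wr16
```

```text
19.15 [ 0.4953 -0.0441 -0.0196] [-5.24  2.71  1.24]
tool z [-7.360e-02 -9.973e-01 -4.000e-04] x [-1.e-03  4.e-04 -1.e+00]
```

View pics/wr16.png

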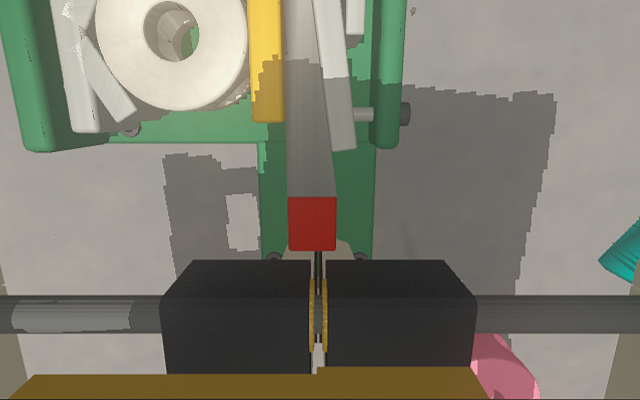

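Request:
play_rows(moves=[-0.08,0.006,0,0,0,0,0,-0.08,0.056,0,0,0,0,0,-0.04,0.053,0,0,0,0,0,0,0.05,0,0,0,0,0,0.02,0.0485,0,0,0,0,0,0.02,0.0485,0,0,0,0,0])

```text
time_s: 19.75
tool_pos: [0.4957, -0.0419, -0.0198]
tcp_rot: [-0.481, -0.518, -0.482, 0.519]
contact_force: [-5.6, 0.7, 3.8]
finger_gap: 0.0006
```

Request:
play_rows(moves=[0.02,-0.0015,0,0,0,0,0,0.04,-0.003,0,0,0,0,0,0.04,-0.003,0,0,0,0,0])

```text
time_s: 20.05
tool_pos: [0.4965, -0.0418, -0.0202]
tcp_rot: [-0.48, -0.517, -0.483, 0.519]
contact_force: [-10.1, -0.2, 5.4]
finger_gap: 0.0002
```

Request:
play_rows(moves=[0.02,-0.0015,0,0,0,0,0,0.04,-0.003,0,0,0,0,0,0.04,-0.003,0,0,0,0,0])

```text
time_s: 20.35
tool_pos: [0.4973, -0.0417, -0.0207]
tcp_rot: [-0.479, -0.516, -0.483, 0.52]
contact_force: [-13.9, 1.8, 6.8]
finger_gap: 0.0008
```

Request:
play_rows(moves=[0.015,-0.001,0.005,0,0,0,0,0.03,-0.002,0.01,0,0,0,0,0.03,-0.002,0.01,0,0,0,0,0.03,-0.002,0.01,0,0,0,0])

```text
time_s: 20.75
tool_pos: [0.4978, -0.0417, -0.0206]
tcp_rot: [-0.479, -0.516, -0.484, 0.52]
contact_force: [-16.2, 2.2, 7.7]
finger_gap: 0.0003
```

```bash
python3 w.py wr17
```

```text
20.8 [ 0.4978 -0.0417 -0.0206] [-16.91   0.98   8.29]
tool z [-7.330e-02 -9.973e-01 -4.000e-04] x [-0.0088  0.0011 -1.    ]
```

View pics/wr17.png

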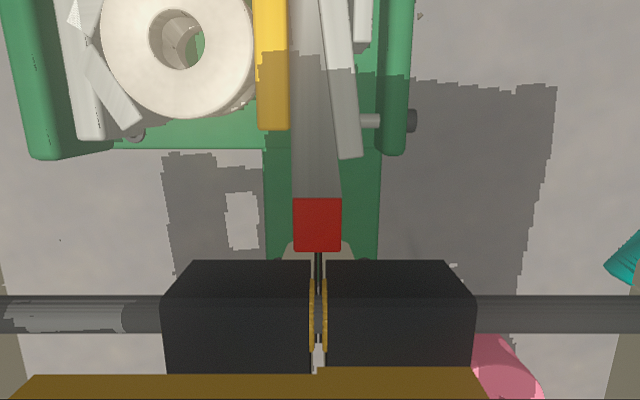

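Request:
play_rows(moves=[0,0,0.015,0,0,0,0,0.01,-0.001,0.02,0,0,0,0,0.02,-0.001,0.03,0,0,0,0,0.02,-0.001,0.03,0,0,0,0])

```text
time_s: 21.2
tool_pos: [0.4978, -0.0417, -0.0204]
tcp_rot: [-0.478, -0.516, -0.484, 0.52]
contact_force: [-13.6, 0.0, -0.6]
finger_gap: 0.0003
```

Request:
play_rows(moves=[0.02,-0.0015,0.002,0,0,0,0,0.04,-0.003,0.004,0,0,0,0,0.04,-0.003,0.004,0,0,0,0])

```text
time_s: 21.5
tool_pos: [0.4986, -0.0416, -0.0205]
tcp_rot: [-0.478, -0.515, -0.485, 0.521]
contact_force: [-18.6, 1.6, 2.2]
finger_gap: 0.0004
```

Request:
play_rows(moves=[0.01,-0.001,0.002,0,0,0,0,0.02,-0.0015,0.004,0,0,0,0,0.02,-0.0015,0.004,0,0,0,0])

```text
time_s: 21.8
tool_pos: [0.4988, -0.0416, -0.0205]
tcp_rot: [-0.477, -0.515, -0.485, 0.521]
contact_force: [-22.2, 1.2, 4.9]
finger_gap: 0.0005
```

Request:
play_rows(moves=[0,0,0,0,0,0,0,0,0,0,0,0,0,0])

```text
time_s: 22.0
tool_pos: [0.4988, -0.0416, -0.0205]
tcp_rot: [-0.477, -0.515, -0.485, 0.521]
contact_force: [-21.8, 1.1, 4.4]
finger_gap: 0.0004
```

Run:
```python
from h import *
for i in range(4):
    d=cam('wrist'); s=env.read_state(); print(s['contact_force'],s['tool_pos'])
save(d,'wr18')
```

```text
[-21.2689616    1.91124239   3.18170071] [ 0.49879525 -0.04160364 -0.02052926]
[-20.73352618   1.72103835   4.9087259 ] [ 0.49878649 -0.04160288 -0.02053089]
[-21.06978258   1.09678955   3.34171451] [ 0.49880855 -0.04161367 -0.02050221]
[-21.2342532    1.30928096   3.40563726] [ 0.49877175 -0.04161823 -0.02052421]
```

Request:
play_rows(moves=[-0.1,0.007,0,0,0,0,0,-0.3,0.022,0.05,0,0,0,0,-0.6,0.044,0.3,0,0,0,0,-0.9,0.066,1,0,0,0,0,-1,0.07,1.8,0,0,0,0,-1,0.07,1.8,0,0,0,0])

```text
time_s: 22.8
tool_pos: [0.4605, -0.04, 0.0792]
tcp_rot: [0.484, 0.52, 0.478, -0.516]
contact_force: [1.0, 0.2, 1.8]
finger_gap: 0.0001
```

```bash
python3 w.py wr19
python3 - <<'E'
from h import *
d=cam('wrist')
v=[(300,110),(317,110),(312,140),(300,60)]
im=d['image']; save(d,'c19',cv2.resize(im[0:200,200:400],None,fx=3.9,fy=3,interpolation=cv2.INTER_CUBIC))
E
```

```text
22.85 [ 0.4594 -0.0398  0.0768] [ 0.04 -0.35 -1.11]
tool z [-0.0736 -0.9973  0.0011] x [ 0.008  -0.0017 -1.    ]
```

View pics/wr19.png

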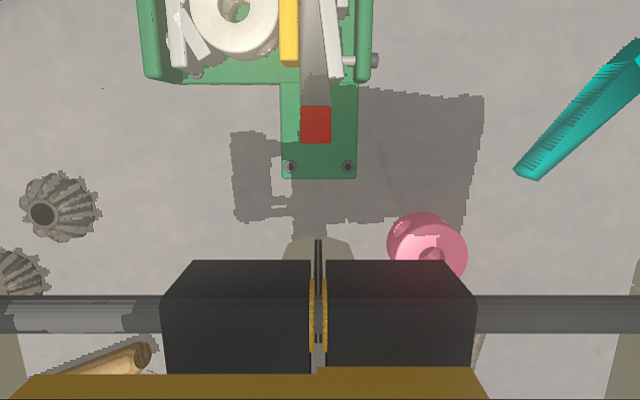

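View pics/c19.png

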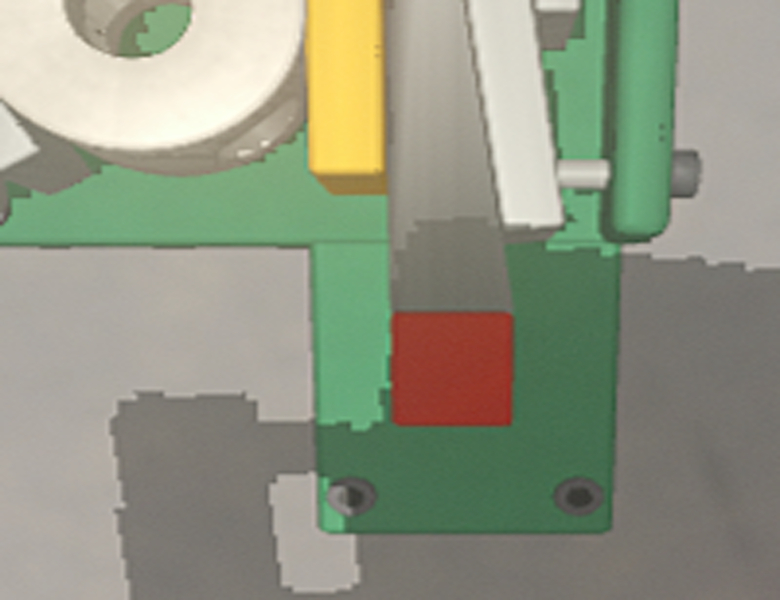

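Run:
```python
from h import *
d=cam('wrist')
print(np.round(by_depth(d,[(305,112),(325,112),(305,136),(325,136),(316,60),(310,30),(312,5)]),4))
print(env.read_state()['contact_force'],env.read_state()['time_s'])
print(job.finish_job())
```

```text
[[ 0.5262 -0.0351  0.0348]
 [ 0.5252 -0.0481  0.0347]
 [ 0.5108 -0.0338  0.0345]
 [ 0.5098 -0.0471  0.0339]
 [ 0.5575 -0.0446  0.0331]
 [ 0.575  -0.0422  0.0339]
 [ 0.5887 -0.0445  0.0345]]
[ 0.55056807  0.41976579 -1.13473673] 22.95
the job is handed in; nothing more can be done
None
```

I clamped the block: the red-headed wedge is tight in the slot, and I handed the job in at about 23 s with the arm clear. I started the thin end in the slot with the straight side along the brass shoe, let go, and drove it in by pushing the blunt end with shut fingers.

**Last checks**
- **Push:** a slow push rose to about 21–22 N (highest reading 22.2 N). It then held at about 21 N with no movement. I did not back off and push a second time to confirm it.
- **Wedge position:** the top of the wedge reads about 34 mm high along its length, so it lies flat on the 8 mm plate. The picture shows it snug between shoe and abutment, with the head before the mouth.
- **Hands off:** the fingers are clear of everything, and the force reading is back to zero within about 1 N. I saw none of the other parts moved, but I did not re-measure where they lie.
- **Clamping force:** I could not measure the force on the block directly.

**What went wrong or disagreed**
- **Finger length:** by the wrist camera's depth readings, the fingertips end about 33 mm behind the TCP the robot reports. My first grasp therefore closed on air above the wedge without moving it. I mended this by grasping deeper.
- **Jig position:** two measurements of the jig differed by about 3 mm in x and 1 mm in y. I went by the later, closer one.

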